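# Tape onto the caddy's post, red-lidded jar to the front

### The job

Slip the blue roll of tape over the centre post of the white turntable caddy so that it lies flat on the post's collar, and let go of it. Then turn the caddy until the jar with the red lid is in line with the yellow pointer that sticks out of the base, and finish while still holding that jar by its lid, keeping the caddy still. Leave the other things on the shelf where they stand.

Things in the scene. Friction and masses are not known exactly. Their poses are not given: they have to be found in the camera images.
- tape_center (a point): Centre of the blue roll of tape, half-way up: a rigid ring lying flat on the table, outer diameter 55 mm, hole diameter 32 mm, 19 mm high, 40 g. It may lie to the left or the right of the caddy (it trades places with the mug).
- tape: The same blue roll of tape; origin at the centre of its underside, z is the axis of its hole.
- post_collar (a point): Point on the caddy's turning axis at the height of the collar (98 mm above the table) on which the tape comes to rest. Below it a white column of diameter 48 mm; above it a bare metal post of diameter 21 mm, 37 mm tall, tapered over its last 6 mm. Seated, the tape's centre lies 9.5 mm above this point.
- caddy_base: Fixed grey base of the turntable caddy, origin on the turning axis at table height (the base's place and yaw vary). Its own -x axis is the front: a yellow pointer, 16 mm wide, sticks out along -x to 160 mm from the axis, on the table. On the base turns a white tray, diameter 226 mm, its rim 42 mm above the table, with four equal jars 90 degrees apart, each 80 mm from the axis; the jars are fixed in the tray and turn with it. Three have white lids, one a red lid.
- caddy (a joint): Turn of the caddy's tray on its base, rad, counter-clockwise seen from above. It turns freely either way with light friction (about 0.03 N m) and stays where it is left. At 0 and at any full turn (6.283) the red-lidded jar is in line with the pointer.
- red_lid (a point): Centre of the red lid, half-way up it, 83 mm above the table. The lid is a round disc of diameter 46 mm, 18 mm high (74 to 92 mm above the table); the jar below it is 42 mm across. Nothing stands within 30 mm beside it at lid height. The lid and its clear jar are fixed in the tray and turn with it. (In the rules the lid is called caddy_c2 and the clear jar under it caddy_c0.)
- mug: Bystander: small blue enamelled mug, 72 mm across, 72 mm high, handle on its +y side; origin at the centre of its foot.
- coin_box: Bystander: clear box of coin cells, 75 x 110 x 30 mm, origin at the centre of its underside.
- bulb: Bystander: golf-ball LED bulb standing on its cap, 45 mm across, 76 mm high, origin at its foot.
- doorbell: Bystander: grey doorbell unit lying flat, 85 x 55 x 28 mm, origin at the centre of its underside.
- detergent: Bystander: white bottle with a green label, 72 mm across, 170 mm high, origin at its foot.
- screwdriver: Bystander: screwdriver lying on the table, about 200 mm long along its x axis.
There are look-alikes about, which are no part of the job. There is more than one size of the tape; the job needs the smallest.

How it is judged (in metres and radians):
On the way, in this order (a step that is already met when the one before it is completed fails the run):
1. the tape lies on the post's collar, let go (horizontal distance between tape_center and post_collar below 0.009 m and z of tape_center in the frame of post_collar between 0.006 and 0.0125 m and contact force between the fingers and tape below 0.05 N), for 0.2 s.
2. the red-lidded jar is in line with the pointer (y of red_lid in the frame of caddy_base between -0.01 and 0.01 m and x of red_lid in the frame of caddy_base below 0 m), for 0.2 s.
At the end, for the whole second after the job is handed in: Tape flat on the collar (within 9 mm of the axis, centre 6 to 12.5 mm above the collar), not touched by the fingers; red lid's centre within 10 mm of the pointer's line, on the pointer's side; caddy still (under 0.05 rad/s); fingers hold the red-lidded jar with over 1.5 N (all of step 1 and all of step 2 and velocity of joint caddy between -0.05 and 0.05 rad/s and (contact force between the fingers and caddy_c2 above 1.5 N or contact force between the fingers and caddy_c0 above 1.5 N)); the arm keeps its last pose, push and grip.
It fails at once if one of the bystanders is shoved more than 30 mm (distance of any of mug, coin_box, bulb, doorbell, detergent, screwdriver from where it was at the start of the episode above 0.03 m).
It fails at once if the mug, bulb or bottle is knocked over (angle between any of mug, bulb, detergent's own z axis and vertical above 0.6 rad).
It also fails if it takes over 58 s, if anything falls off the work surface, if the arm or the gripper's body presses on something with over 40 N, if the wrist force passes 120 N, or if a joint passes its speed limit or range.

### The arm

A 6-joint arm with a two-finger parallel gripper is mounted at the origin on the work surface. World frame = base frame: x ahead of the robot, y to its left, z up, the work surface at z = 0. Lengths are in m, angles in degrees, forces in N, time in s.
With the tool pointing down it reaches from about 0.4 to 0.825 m from the base axis. Payload 7 kg.
Tool frame: the origin (TCP) lies midway between the tips of the shut fingers; the grasp point (between the pads) lies 19 mm behind it; z points along the fingers, y is the direction in which the jaws open and shut (so a half turn about z gives the same grasp; the last joint's range is limited). The gripper opens to 88 mm and grips with 3 to 60 N. Pads are 19 mm wide; open, the fingers measure 130 mm over their backs; the gripper's body (78 mm by 193 mm) begins 47 mm behind the grasp point.
Start: joints at [-47.034, 20.546, 0.682, 0, -70.136, -16.507], TCP at [0.301, -0.604, 0.227] pointing down, gripper open.
Joint ranges: [-176.03, 176.03], [-82.01, 121.73], [-58.28, 71.71], [-173.87, 95.51], [-174.79, -0.11], [-173.66, 173.66]. Speed limits (degrees/s): [136.94, 136.94, 172.46, 180, 180, 180].

### API

Orientations are given as a 3x3 rotation matrix whose columns are the frame's x, y, z axes.
In Python, from rig import robot gives the robot as it stands. Calls block until the motion is done:
- robot.goto(position, orientation): joint-space move of the TCP to a pose.
- robot.servo_line(position, ori=None, speed=0.15): straight line of the TCP; ori=None keeps the orientation; speed is the mean speed in m/s.
- robot.movej(angles): joint-space move.
- robot.move_gripper(opening): opening from 0.0 (shut) to 1.0 (fully open); the grip force is fixed at half the most; returns when the fingers have stopped.
- robot.dwell(seconds).
- robot.ik(position, orientation): joint angles nearest the present ones, or None.
- robot.grab_frame(name): name is "side" or "top"; returns (picture, depth): 400x640x3 uint8, red, green, blue; 400x640 float32, m along the optical axis (not along the pixel's ray), 0 where there is no reading.
- robot.camera_info(name): a dict with "vfov" (degrees; the focal length in pixels is half the picture's height over the tangent of half this angle, whatever the lens; pixels are square), "cx", "cy" (the principal point, pixels), "view" (4x4, takes a point from world to camera coordinates). Camera axes: x right, y down, z forward; pixel columns grow to the right and rows downward; lengths in m; the calibration is good to about 2 mm. A picture is of the moment at which its call begins. camera_info takes no time and is no camera call.
A pose or a line that the arm cannot do raises robot.Unreachable and nothing moves.
- robot.job_done(): hands the job in, once; it reports no verdict.
Readings, each from a call of its own:
- robot.read_t(): time.
- robot.read_qpos(): joint angles.
- robot.read_qvel(): joint speeds.
- robot.read_effort(): joint torques, N m.
- robot.read_position(): TCP position.
- robot.read_tcp_rot(): TCP orientation.
- robot.read_force(): force on the tool from outside, world axes, zero at the start.
- robot.read_ft_torque(): the same for the moment, N m.
- robot.read_grip_width(): opening from 0.0 (shut) to 1.0 (fully open).
Only numpy, scipy, OpenCV 4.12 (cv2) and the standard library are available. Lean on these libraries where they do the work, as an engineer would, in place of code of your own. Each camera call takes 0.05 s, during which the arm holds its last target.

## Working session

There is one attempt and no reset: what is moved stays moved. The work goes in short steps, each a Python script; the robot and the scene stay as the last script left them, time stands still between calls to the robot, and variables do not carry over. Pictures are saved under pics/ and viewed, and the job is handed in when it is done.

```bash
mkdir -p pics; ls
cat > h.py <<'E'
import numpy as np, cv2
from rig import robot
def snap(n,f):
    p,d=robot.grab_frame(n); cv2.imwrite(f'pics/{f}.png',cv2.cvtColor(p,cv2.COLOR_RGB2BGR)); np.save(f'pics/{f}.npy',d); return p,d
def cam(n):
    c=robot.camera_info(n); f=200/np.tan(np.radians(c['vfov']/2)); return f,c['cx'],c['cy'],np.array(c['view'])
def unproj(n,u,v,z):
    f,cx,cy,V=cam(n); u,v,z=map(np.asarray,(u,v,z))
    P=np.stack([(u-cx)/f*z,(v-cy)/f*z,z,np.ones_like(z)],0).reshape(4,-1)
    return (np.linalg.inv(V)@P)[:3].T
def onplane(n,u,v,h):
    f,cx,cy,V=cam(n); I=np.linalg.inv(V); d=I[:3,:3]@np.array([(u-cx)/f,(v-cy)/f,1]); o=I[:3,3]
    return o+d*(h-o[2])/d[2]
def proj(n,p):
    f,cx,cy,V=cam(n); q=V@np.append(p,1); return np.array([cx+f*q[0]/q[2],cy+f*q[1]/q[2]])
E
python3 - <<'E'
from h import *
for n in('top','side'):
    snap(n,n+'0'); c=robot.camera_info(n); print(n,{k:np.round(v,3) for k,v in c.items()}); print(np.linalg.inv(c['view'])[:3,3])
E
```

```text
pics
top {'vfov': np.float64(46.019), 'cx': np.float64(318.868), 'cy': np.float64(208.294), 'view': array([[ 1.000e-03, -1.000e+00,  6.000e-03,  4.900e-02],
       [-9.910e-01, -2.000e-03, -1.310e-01,  5.960e-01],
       [ 1.310e-01, -6.000e-03, -9.910e-01,  1.223e+00],
       [ 0.000e+00,  0.000e+00,  0.000e+00,  1.000e+00]])}
[0.43136868 0.05760616 1.28984587]
side {'vfov': np.float64(51.757), 'cx': np.float64(327.02), 'cy': np.float64(197.251), 'view': array([[-1.   , -0.028, -0.01 ,  0.574],
       [-0.008,  0.576, -0.818,  0.021],
       [ 0.028, -0.817, -0.576,  1.38 ],
       [ 0.   ,  0.   ,  0.   ,  1.   ]])}
[0.53501563 1.13151392 0.81700468]
```

View pics/top0.png

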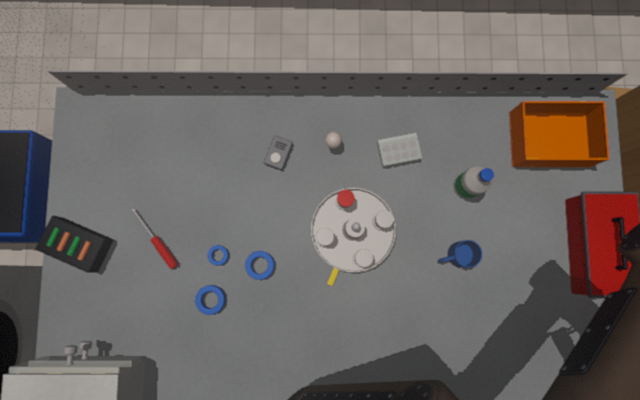

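View pics/side0.png

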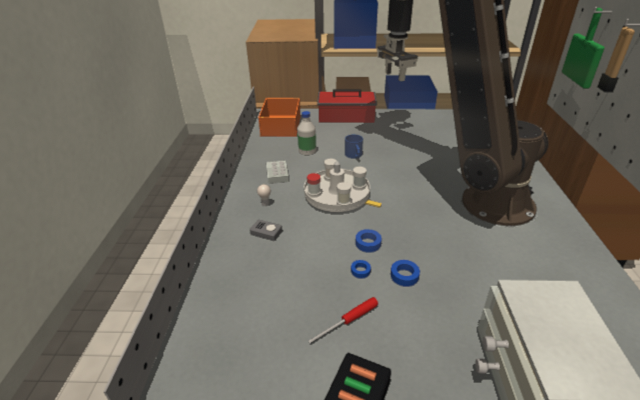

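Blue rings in the top view are at (218,255), (260,265) and (210,299). The first looks smallest, so I'll measure all three and enlarge the area.

Run:
```python
from h import *
im=cv2.imread('pics/top0.png'); 
cv2.imwrite('pics/c1.png',cv2.resize(im[235:320,190:290],None,fx=7,fy=7,interpolation=cv2.INTER_CUBIC))
cv2.imwrite('pics/c2.png',cv2.resize(im[180:290,300:410],None,fx=5.4,fy=5.4,interpolation=cv2.INTER_CUBIC))
hsv=cv2.cvtColor(im,cv2.COLOR_BGR2HSV); m=cv2.inRange(hsv,(105,150,60),(130,255,255))
n,l,s,c=cv2.connectedComponentsWithStats(m)
d=np.load('pics/top0.npy')
for i in range(1,n):
    if s[i][4]>60 and 180<c[i][0]<300:
        v,u=np.nonzero(l==i); P=unproj('top',u,v,d[v,u]); P=P[P[:,2]>.008]
        ct,_=cv2.findContours((l==i).astype(np.uint8),cv2.RETR_EXTERNAL,cv2.CHAIN_APPROX_NONE); e=cv2.fitEllipse(ct[0])
        print(s[i],c[i],'z',np.percentile(P[:,2],[10,50,90]),'ell',e)
        top=P[P[:,2]>np.percentile(P[:,2],60)-.003]
        print(' bbox',P[:,:2].min(0),P[:,:2].max(0), onplane('top',*e[0],.015), 'dia',np.array(e[1])/(d[v,u].mean())**-1/cam('top')[0])
```

```text
[209 246  19  19 149] [217.8590604  255.01342282] z [0.01640144 0.01978393 0.02302171] ell ((217.88623046875, 254.95079040527344), (17.90610122680664, 18.392850875854492), 68.62943267822266)
 bbox [0.4478247  0.29632615] [0.49594681 0.34559037] [0.47213463 0.32150204 0.015     ] dia [0.048018   0.04932329]
[246 252  28  27 334] [259.26347305 265.07784431] z [0.02405782 0.02759964 0.0309701 ] ell ((259.3907165527344, 264.95343017578125), (26.3608455657959, 26.651853561401367), 68.7074966430664)
 bbox [0.41110532 0.05760616] [0.47989519 0.24375985] [0.44557679 0.2093925  0.015     ] dia [0.06988915 0.07066068]
[196 286  29  28 370] [209.72432432 299.66216216] z [0.02417364 0.02751724 0.03065696] ell ((209.7320098876953, 299.5819091796875), (26.750730514526367, 27.909536361694336), 52.00388717651367)
 bbox [0.31969198 0.30043154] [0.39006362 0.37395637] [0.35396396 0.33967061 0.015     ] dia [0.07042482 0.07347553]
```

View pics/c1.png

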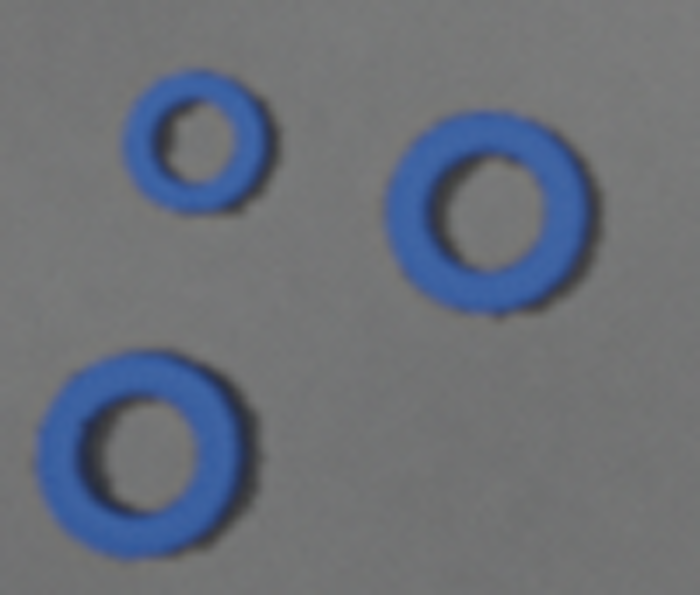

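View pics/c2.png

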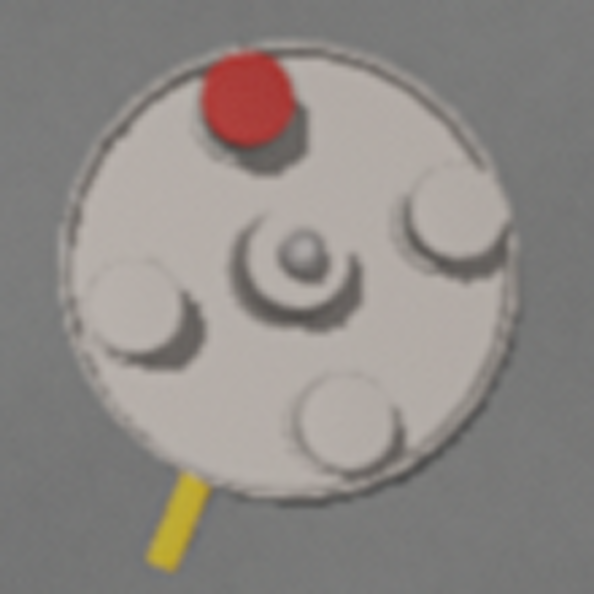

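The crop shows three rings. (218,255) is clearly the smallest, about 52 mm against 72–74 mm for the other two, so it's the one the job needs. The red lid is at (346,198), opposite-ish the pointer, which runs from (337,268) to (330,285). Next I'll measure the axis and the pointer.

Run:
```python
from h import *
d=np.load('pics/top0.npy')
g=lambda x,y:(300+x/5.4-.4,180+y/5.4-.4)
L=[(248,99),(460,211),(137,304),(348,423)]
P=[onplane('top',*g(*p),.092) for p in L]
print('lids',np.round(P,4),'mean',np.mean(P,0))
print('opp mids',(P[0]+P[3])/2,(P[1]+P[2])/2, [np.linalg.norm(p-np.mean(P,0)) for p in P])
print('post tip',onplane('top',*g(303,249),.135))
print('tray',onplane('top',*g(288,271),.042))
# depth points
yy,xx=np.mgrid[0:400,0:640]; A=unproj('top',xx.ravel(),yy.ravel(),d.ravel())
c=np.mean(P,0)
m=(np.hypot(A[:,0]-c[0],A[:,1]-c[1])<.125)
for lo,hi in((.03,.06),(.085,.1),(.115,.14)):
    q=A[m&(A[:,2]>lo)&(A[:,2]<hi)]; print(lo,len(q),q.mean(0),q.min(0),q.max(0))
im=cv2.imread('pics/top0.png');hsv=cv2.cvtColor(im,cv2.COLOR_BGR2HSV)
m=cv2.inRange(hsv,(18,120,80),(35,255,255)); v,u=np.nonzero(m); k=(u>300)&(u<360)&(v>250)&(v<300);u,v=u[k],v[k]
Q=np.array([onplane('top',a,b,.004) for a,b in zip(u,v)]); 
print('yellow',len(Q),Q.mean(0), d[v,u].mean(), unproj('top',u,v,d[v,u]).mean(0)); r=Q[:,:2]-c[:2]; print('yaw dir',np.degrees(np.arctan2(r.mean(0)[1],r.mean(0)[0])),'rmax',np.hypot(*r.T).max())
_,_,vt=np.linalg.svd(Q[:,:2]-Q[:,:2].mean(0)); print('svd',np.degrees(np.arctan2(vt[0][1],vt[0][0])))
m=cv2.inRange(hsv,(0,140,80),(6,255,255))|cv2.inRange(hsv,(174,140,80),(180,255,255)); v,u=np.nonzero(m); k=(u>320)&(u<370)&(v>180)&(v<220);u,v=u[k],v[k]
print('red',u.mean(),v.mean(),onplane('top',u.mean(),v.mean(),.09), unproj('top',u,v,d[v,u]).mean(0))
im=cv2.imread('pics/side0.png')
cv2.imwrite('pics/c3.png',cv2.resize(im[150:215,295:390],None,fx=8,fy=8,interpolation=cv2.INTER_CUBIC))
cv2.imwrite('pics/c4.png',cv2.resize(im[250:290,335:385],None,fx=12,fy=12,interpolation=cv2.INTER_CUBIC))
```

```text
lids [[ 0.6163 -0.0182  0.092 ]
 [ 0.5629 -0.1185  0.092 ]
 [ 0.5184  0.0347  0.092 ]
 [ 0.4628 -0.0642  0.092 ]] mean [ 0.54010274 -0.04155296  0.092     ]
opp mids [ 0.53955741 -0.04122588  0.092     ] [ 0.54064807 -0.04188004  0.092     ] [np.float64(0.07972242199297491), np.float64(0.08020921485694556), np.float64(0.07927711410026951), np.float64(0.0805795124965239)]
post tip [ 0.54055876 -0.04018846  0.135     ]
tray [ 0.53846749 -0.04058228  0.042     ]
0.03 732 [ 0.54394248 -0.04320511  0.03892429] [ 0.42985627 -0.15067866  0.03000405] [0.65151287 0.07094338 0.05975163]
0.085 1146 [ 0.53867161 -0.03965846  0.0931981 ] [ 0.44248215 -0.13709966  0.08542852] [0.63753669 0.05756018 0.09997991]
0.115 60 [ 0.53938517 -0.03933305  0.13193937] [ 0.53025017 -0.04892339  0.11609384] [ 0.5504209  -0.02995683  0.13788571]
yellow 100 [0.4155452  0.01225145 0.004     ] 1.2540091 [0.41558933 0.01304174 0.02315379]
yaw dir 156.6373805002613 rmax 0.15960297110988508
svd 156.18876644804612
red 345.3333333333333 197.92592592592592 [ 0.61666373 -0.01785843  0.09      ] [ 0.61538721 -0.01732318  0.09784482]
```

View pics/c3.png

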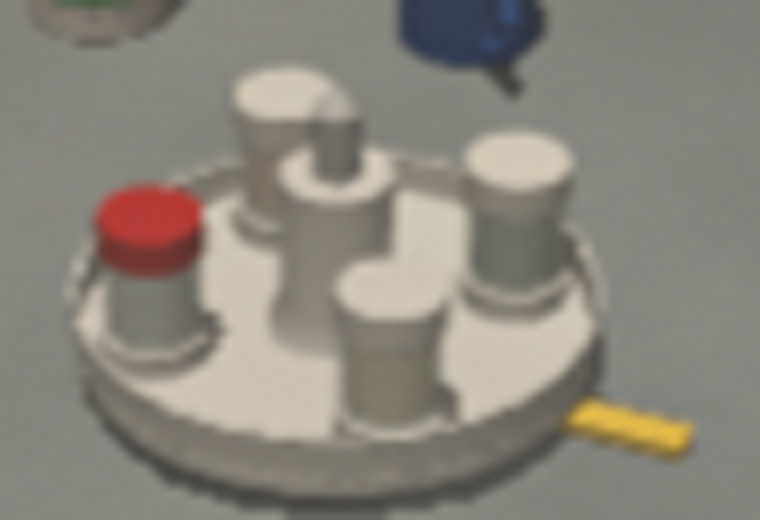

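View pics/c4.png

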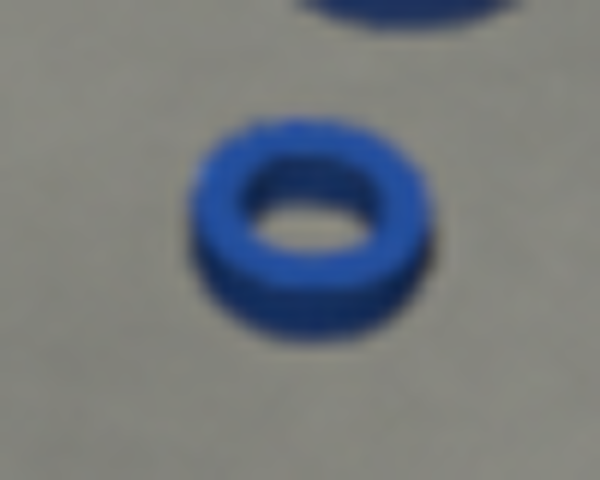

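Run:
```python
from h import *
print('side collar',onplane('side',336.55,170.8,.098)); print('side tip',onplane('side',295+336/8-.4,150+103/8-.4,.135))
print('side tape',onplane('side',360.55,266.6,.019)); print('side red', onplane('side',295+152/8-.4,150+213/8-.4,.092))
print('top tape',onplane('top',218-.4,255-.2,.019))
R=lambda a:np.array([[np.cos(a),np.sin(a),0],[np.sin(a),-np.cos(a),0],[0,0,-1]])
for a in range(0,180,15):
    for p in([.472,.3215,.03],[.54,-.041,.2],[.54,-.041,.11],[.6155,-.018,.1],[.467,-.009,.075]):
        q=robot.ik(p,R(np.radians(a))); print(a,None if q is None else np.round(q),end=' ')
    print()
print(robot.read_tcp_rot().round(2),robot.read_t())
```

```text
side collar [ 0.54273595 -0.04307108  0.098     ]
side tip [ 0.54263231 -0.03457008  0.135     ]
side tape [0.47416503 0.32359429 0.019     ]
side red [ 0.618121   -0.01779494  0.092     ]
top tape [0.47240826 0.32145293 0.019     ]
0 [ 54.  22. -26.   0. -42.  36.] 0 [ 16.   9. -18.   0. -62.  74.] 0 [ 16.  14. -25.   0. -51.  74.] 0 [ 16.  21. -16.   0. -53.  74.] 0 [ 23.  10. -36.   0. -43.  67.] 
15 [ 54.  22. -26.   0. -42.  51.] 15 [ 16.   9. -18.   0. -62.  89.] 15 [ 16.  14. -25.   0. -51.  89.] 15 [ 16.  21. -16.   0. -53.  89.] 15 [ 23.  10. -36.   0. -43.  82.] 
30 [ 54.  22. -26.   0. -42.  66.] 30 [ 16.   9. -18.   0. -62. 104.] 30 [ 16.  14. -25.   0. -51. 104.] 30 [ 16.  21. -16.   0. -53. 104.] 30 [ 23.  10. -36.   0. -43.  97.] 
45 [ 54.  22. -26.   0. -42.  81.] 45 [ 16.   9. -18.   0. -62. 119.] 45 [ 16.  14. -25.   0. -51. 119.] 45 [ 16.  21. -16.   0. -53. 119.] 45 [ 23.  10. -36.   0. -43. 112.] 
60 [ 54.  22. -26.   0. -42.  96.] 60 [ 16.   9. -18.   0. -62. 134.] 60 [ 16.  14. -25.   0. -51. 134.] 60 [ 16.  21. -16.   0. -53. 134.] 60 [ 23.  10. -36.   0. -43.
[... 626 characters left out ...]
[  23.   10.  -36.    0.  -43. -173.] 
135 [ 54.  22. -26.   0. -42. 171.] 135 [  16.    9.  -18.    0.  -62. -151.] 135 [  16.   14.  -25.    0.  -51. -151.] 135 [  16.   21.  -16.    0.  -53. -151.] 135 [  23.   10.  -36.    0.  -43. -158.] 
150 None 150 [  16.    9.  -18.    0.  -62. -136.] 150 [  16.   14.  -25.    0.  -51. -136.] 150 [  16.   21.  -16.    0.  -53. -136.] 150 [  23.   10.  -36.   -0.  -43. -143.] 
165 [  54.   22.  -26.    0.  -42. -159.] 165 [  16.    9.  -18.    0.  -62. -121.] 165 [  16.   14.  -25.    0.  -51. -121.] 165 [  16.   21.  -16.    0.  -53. -121.] 165 [  23.   10.  -36.   -0.  -43. -128.] 
[[-0.9  -0.45 -0.  ]
 [-0.45  0.9   0.  ]
 [ 0.    0.   -1.  ]] 0.1
```

```bash
cat >> h.py <<'E'
def R(deg):
    a=np.radians(deg); return np.array([[np.cos(a),np.sin(a),0],[np.sin(a),-np.cos(a),0],[0,0,-1]])
E
python3 - <<'E'
from h import *
p=robot.read_position(); robot.servo_line([p[0],p[1],.29],speed=.3)
T=[.473,.3222]
robot.goto([*T,.25],R(62)); print(robot.read_t())
robot.servo_line([*T,.005],speed=.2)
robot.move_gripper(0.4); print(robot.read_grip_width(),robot.read_t(),robot.read_force().round(2))
robot.move_gripper(.8)
robot.servo_line([*T,.045],speed=.15)
robot.goto([*T,.045],R(-28)); robot.servo_line([*T,.005],speed=.1)
robot.move_gripper(0.4); print(robot.read_grip_width(),robot.read_t(),robot.read_position(),robot.read_force().round(2))
snap('side','s1')
im=cv2.imread('pics/s1.png'); cv2.imwrite('pics/s1c.png',cv2.resize(im[200:320,290:440],None,fx=5,fy=5,interpolation=cv2.INTER_CUBIC))
E
```

```text
3.75
0.6234018495699847 5.775 [-1.07  0.21  2.44]
0.6120252473528779 9.1167 [0.47325905 0.32248446 0.00562914] [-0.85  0.27  4.47]
```

View pics/s1c.png

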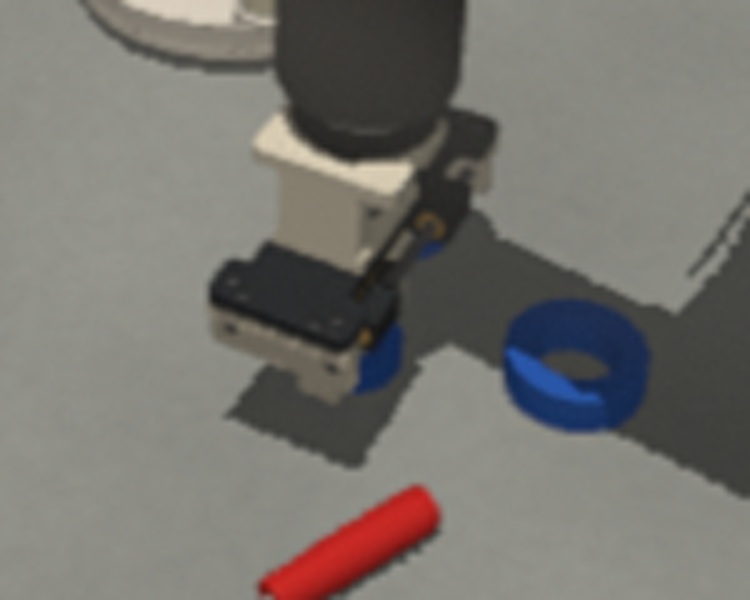

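The side crop shows the fingers holding the small ring; measured width is about 54 mm for a 55 mm ring. Next: lift it and hover over the post.

Run:
```python
from h import *
robot.servo_line([.473,.3222,.22],speed=.25)
A=[.541,-.0415]
robot.goto([*A,.22],R(-28)); robot.servo_line([*A,.158],speed=.15)
print(robot.read_grip_width(),robot.read_t(),robot.read_position(),robot.read_force().round(2))
snap('side','s2');snap('top','t2')
im=cv2.imread('pics/s2.png'); cv2.imwrite('pics/s2c.png',cv2.resize(im[120:215,280:395],None,fx=6,fy=6,interpolation=cv2.INTER_CUBIC))
print(proj('side',[*A,.15]),proj('side',[*A,.135]),proj('side',[*A,.098]))
```

```text
0.6146498196836432 12.125 [ 0.54151675 -0.04094038  0.15848089] [ 0.08 -0.05  0.2 ]
[337.1368513  157.41012218] [337.11648875 161.4067283 ] [337.06735619 171.05008926]
```

View pics/s2c.png

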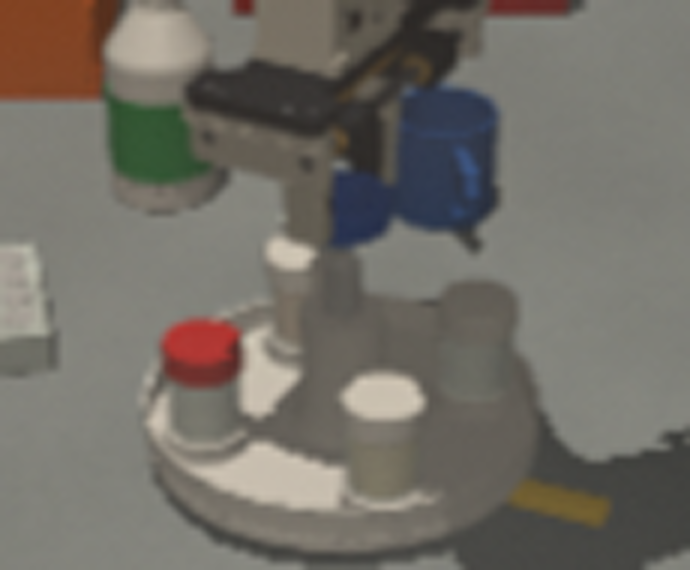

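View pics/t2.png

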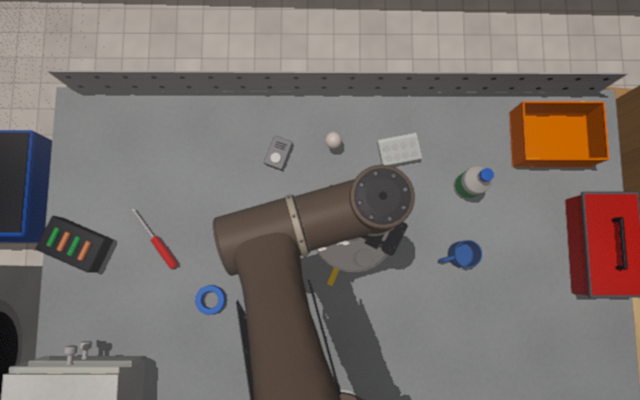

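The side crop shows the tape centred over the post in x: tape centre about 336.5 px, post about 336.5 px. The top view is blocked by the arm. Lowering in steps with a force check.

Run:
```python
from h import *
A=[.5405,-.0415]
for z in (.142,.136,.130,.122,.114,.108,.1055,.1045):
    robot.servo_line([*A,z],speed=.06)
    f=robot.read_force(); print(z,f.round(2),robot.read_position().round(4),robot.read_ft_torque().round(2))
    if np.abs(f).max()>8: break
print(robot.read_t())
snap('side','s3')
im=cv2.imread('pics/s3.png'); cv2.imwrite('pics/s3c.png',cv2.resize(im[120:215,280:395],None,fx=6,fy=6,interpolation=cv2.INTER_CUBIC))
```

```text
0.142 [0.98 0.55 0.4 ] [ 0.5402 -0.0416  0.1416] [-0.05  0.13  0.  ]
0.136 [ 0.31 -0.64 -0.98] [ 0.5402 -0.0416  0.1356] [0.01 0.13 0.01]
0.13 [ 0.12 -0.1  -0.34] [ 0.5402 -0.0416  0.1295] [-0.05  0.2  -0.05]
0.122 [ 0.12  0.19 -0.7 ] [ 0.5401 -0.0416  0.1214] [-0.06  0.11 -0.02]
0.114 [ 0.37  0.75 -0.48] [ 0.5401 -0.0416  0.1135] [-0.05  0.08  0.04]
0.108 [-0.15  0.11  0.31] [ 0.5402 -0.0416  0.1076] [ 0.02  0.18 -0.04]
0.1055 [-0.96  0.08 -1.46] [ 0.5404 -0.0415  0.1054] [-0.    0.1  -0.04]
0.1045 [-0.49  0.28  0.31] [ 0.5405 -0.0415  0.1045] [-0.    0.08  0.02]
14.4583
```

View pics/s3c.png

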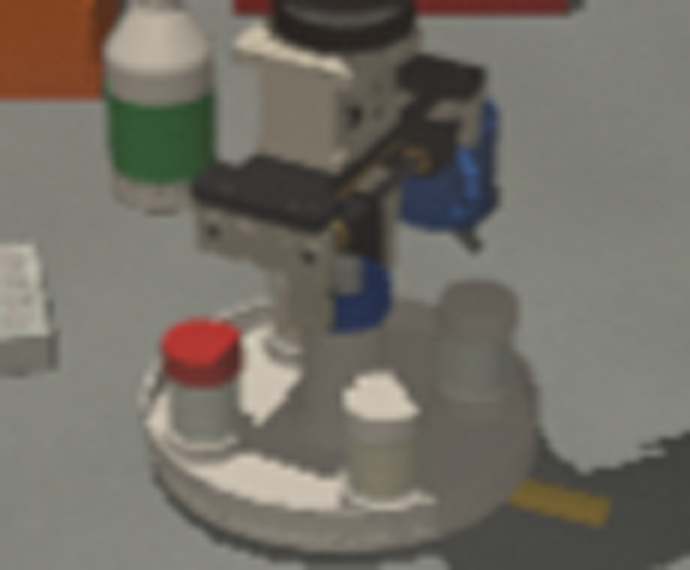

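The tape is threaded with no contact force; the crop shows it at collar height with the metal post hidden inside it. Releasing and checking.

Run:
```python
from h import *
robot.move_gripper(1.0); print(robot.read_grip_width())
p=robot.read_position(); robot.servo_line([p[0],p[1],.2],speed=.15)
robot.goto([.6,.25,.25],R(-163)); robot.dwell(.1)
print(robot.read_t())
for n in('side','top'): 
    snap(n,n+'4')
im=cv2.imread('pics/side4.png'); cv2.imwrite('pics/s4c.png',cv2.resize(im[120:215,280:395],None,fx=6,fy=6,interpolation=cv2.INTER_CUBIC))
im=cv2.imread('pics/top4.png'); cv2.imwrite('pics/t4c.png',cv2.resize(im[180:290,300:410],None,fx=5.4,fy=5.4,interpolation=cv2.INTER_CUBIC))
d=np.load('pics/top4.npy')
hsv=cv2.cvtColor(im,cv2.COLOR_BGR2HSV)
def blob(m,h):
    v,u=np.nonzero(m); k=(u>310)&(u<400)&(v>185)&(v<275);u,v=u[k],v[k]
    print(len(u),u.mean(),v.mean(),onplane('top',u.mean(),v.mean(),h),np.median(unproj('top',u,v,d[v,u])[:,2]))
blob(cv2.inRange(hsv,(0,140,80),(6,255,255))|cv2.inRange(hsv,(174,140,80),(180,255,255)),.09)
blob(cv2.inRange(hsv,(105,150,50),(130,255,255)),.115)
```

```text
1.0002213084337275
18.5167
212 345.3490566037736 198.00471698113208 [ 0.61645834 -0.01789778  0.09      ] 0.09256084747005189
2 355.5 218.0 [ 0.5618817  -0.04152171  0.115     ] 0.11784433598960986
```

View pics/s4c.png

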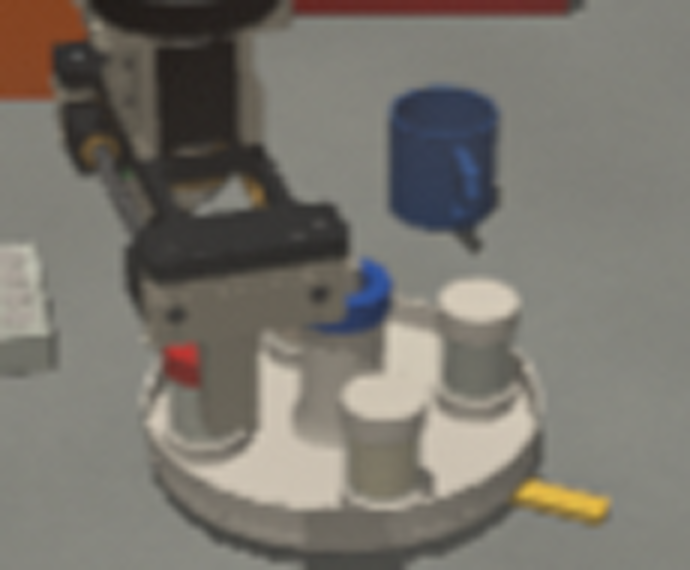

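View pics/t4c.png

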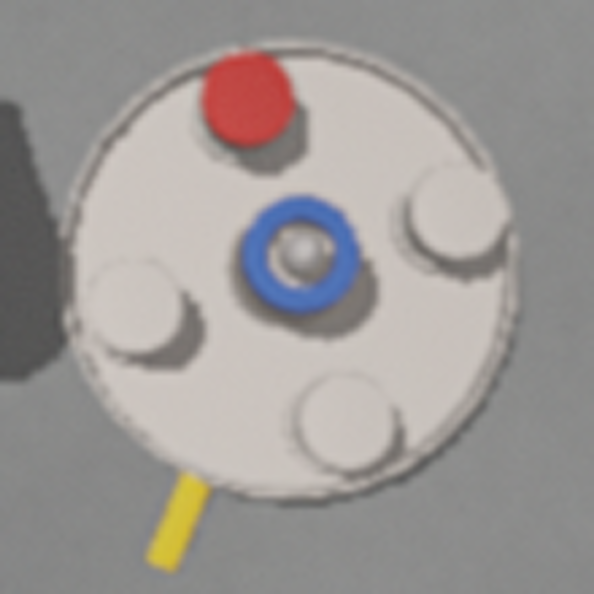

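The tape is seated: the top crop shows it around the post at (355,227), with its top at about 0.117 m, and the side crop shows it flat on the collar. The red lid hasn't moved. Next I'll grip it tangentially at about 17° and turn it +139° counter-clockwise to the pointer at 156.5°.

Run:
```python
from h import *
C=np.array([.540,-.0415]); r=.080; a0=17.1; a1=156.5; z=.071
P=lambda a,z:[C[0]+r*np.cos(np.radians(a)),C[1]+r*np.sin(np.radians(a)),z]
angs=np.linspace(a0,a1,15)
print([None if robot.ik(P(a,z),R(a-180)) is None else np.round(robot.ik(P(a,z),R(a-180)))[5] for a in angs])
robot.goto(P(a0,.2),R(a0-180)); robot.servo_line(P(a0,z),speed=.15)
print(robot.read_force().round(1))
robot.move_gripper(.3); print(robot.read_grip_width()*88,robot.read_t(),robot.read_force().round(1),robot.read_position())
snap('side','s5')
im=cv2.imread('pics/s5.png'); cv2.imwrite('pics/s5c.png',cv2.resize(im[120:215,280:395],None,fx=6,fy=6,interpolation=cv2.INTER_CUBIC))
```

```text
[np.float64(-89.0), np.float64(-81.0), np.float64(-72.0), np.float64(-63.0), np.float64(-55.0), np.float64(-46.0), np.float64(-37.0), np.float64(-28.0), np.float64(-18.0), np.float64(-9.0), np.float64(1.0), np.float64(11.0), np.float64(22.0), np.float64(32.0), np.float64(43.0)]
[0.3 0.5 0.4]
45.46232321079312 21.4417 [-0.3 -0.3  0.8] [ 0.61650724 -0.01802637  0.07108042]
```

View pics/s5c.png

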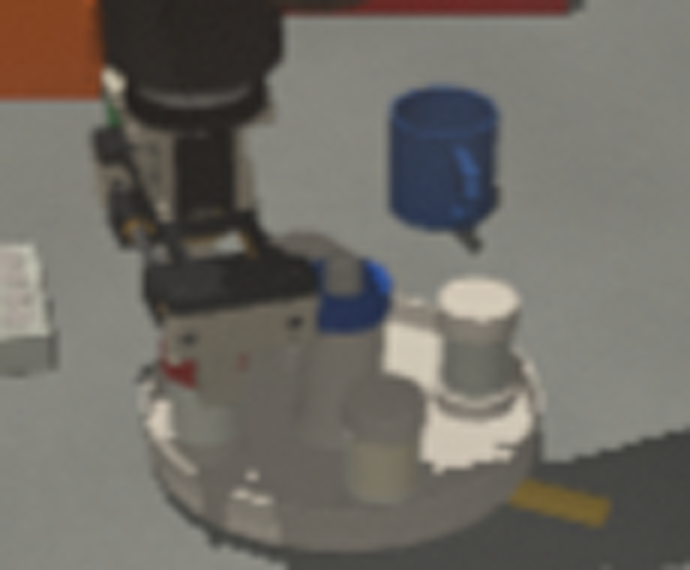

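The fingers hold the lid: width is 45.5 mm against 46 mm, and the crop shows the red lid between them at about (175,370). Turning the caddy now.

Run:
```python
from h import *
C=np.array([.540,-.0415]); r=.080; z=.071
P=lambda a,z:[C[0]+r*np.cos(np.radians(a)),C[1]+r*np.sin(np.radians(a)),z]
for a in np.linspace(17.1,156.5,15)[1:]:
    robot.servo_line(P(a,z),ori=R(a-180),speed=.06)
    f=robot.read_force(); print(round(a),f.round(1),round(robot.read_grip_width()*88,1))
    if np.linalg.norm(f)>40: print('STOP');break
robot.dwell(.3)
print(robot.read_t(),robot.read_position(),robot.read_force().round(1))
for n in('side','top'): snap(n,n+'6')
im=cv2.imread('pics/side6.png'); cv2.imwrite('pics/s6c.png',cv2.resize(im[120:215,280:395],None,fx=6,fy=6,interpolation=cv2.INTER_CUBIC))
im=cv2.imread('pics/top6.png'); cv2.imwrite('pics/t6c.png',cv2.resize(im[180:290,300:410],None,fx=5.4,fy=5.4,interpolation=cv2.INTER_CUBIC))
```

```text
27 [-0.  -1.7  1.9] 45.6
37 [-0.1 -0.4  1.5] 45.3
47 [ 0.3 -1.6  1.3] 45.8
57 [ 1.2 -2.   0.9] 45.5
67 [ 1.8 -3.1  1.9] 45.6
77 [ 2.  -3.6  1.4] 45.8
87 [ 1.7 -4.4 -0.2] 45.5
97 [ 2.7 -4.8 -1.7] 45.5
107 [ 3.2 -4.6 -1.3] 45.8
117 [ 4.4 -4.8 -1.4] 45.8
127 [ 4.4 -4.1 -1.8] 45.5
137 [ 4.  -3.3 -1.3] 45.8
147 [ 4.5 -3.1 -2.8] 45.5
156 [ 6.1 -2.7 -3.5] 45.4
27.1583 [ 0.46777296 -0.00931755  0.07106429] [ 4.6 -3.6 -3.2]
```

View pics/s6c.png

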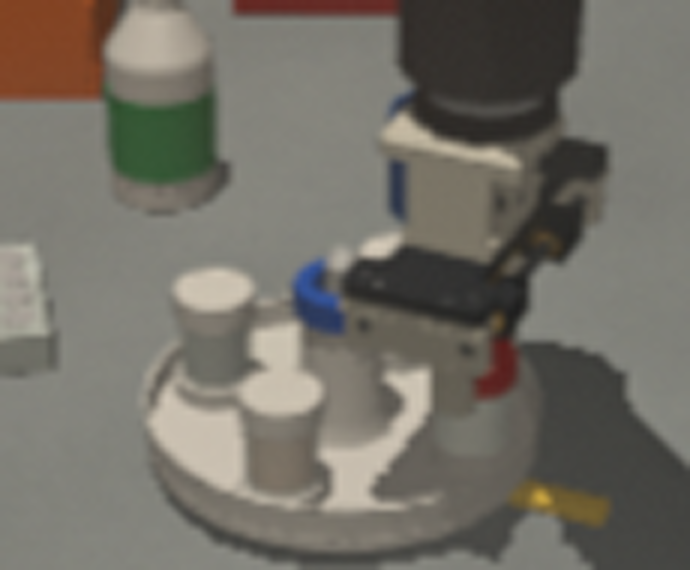

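View pics/t6c.png

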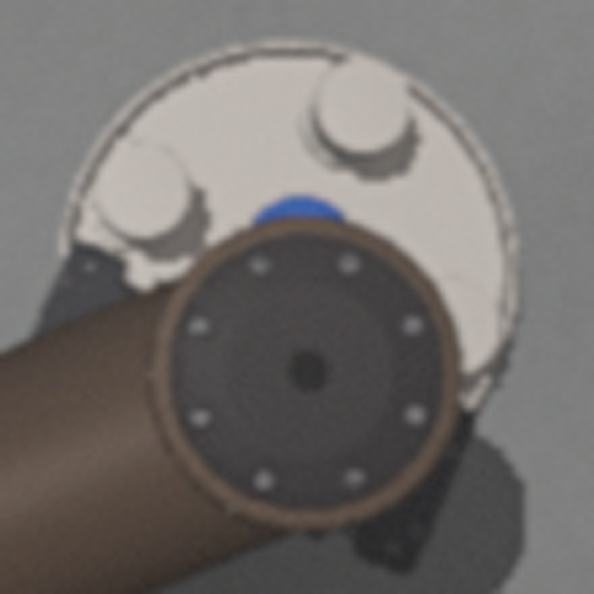

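Run:
```python
from h import *
C=np.array([.540,-.0415])
for p in((365,105),(146,193)):
    q=onplane('top',300+p[0]/5.4-.4,180+p[1]/5.4-.4,.092)[:2]-C; print(np.hypot(*q),np.degrees(np.arctan2(q[1],q[0])))
# tape visible part & pointer line
d=robot.read_position()[:2]-C; print(np.degrees(np.arctan2(d[1],d[0])))
im=cv2.imread('pics/top6.png'); d=np.load('pics/top6.npy'); dd=np.load('pics/top4.npy')
for s,D in(('top4',dd),('top6',d)):
    h=cv2.cvtColor(cv2.imread(f'pics/{s}.png'),cv2.COLOR_BGR2HSV); m=cv2.inRange(h,(100,120,40),(130,255,255)); v,u=np.nonzero(m);k=(u>340)&(u<370)&(v>212)&(v<222);u,v=u[k],v[k]
    print(s,len(u),u.min(),u.max(),v.min(),np.median(unproj('top',u,v,D[v,u])[:,2]))
a=cv2.imread('pics/top0.png');print()
```

```text
0.08043786965388978 -23.82978639478888
0.07837146095637161 66.59953977645894
155.98824054377943
top4 49 348 363 217 0.11762800876750368
top6 31 348 361 217 0.11788895995592008
```

View pics/top6.png

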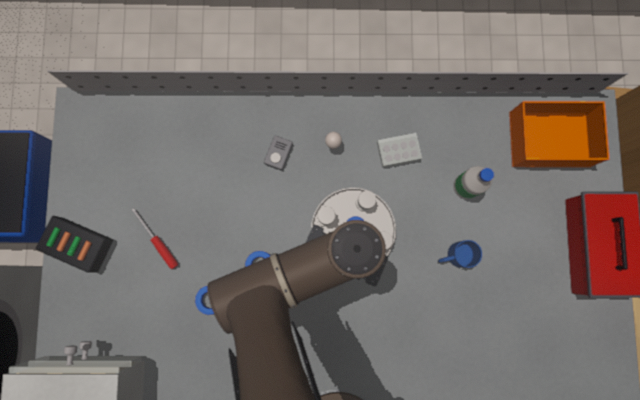

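The white lids sit at −23.8° and 66.6°, so the red lid is at about 156.4°, against 156.2–156.6° for the pointer. The tape's height is unchanged, and the bystanders are at their starting pixels. Handing in.

Run:
```python
from h import *
print(robot.read_grip_width()*88,np.abs(robot.read_qvel()).max(),robot.read_t()); robot.job_done()
```

```text
45.19348461216704 0.04016162708106277 27.2583
the job is handed in; nothing more can be done
```

I put the smallest blue roll over the centre post and let go of it. I then turned the caddy about 139° counter-clockwise by the red lid and handed the job in at 27.3 s, still gripping that lid. The hand-in reports no verdict, so the result below rests on my own checks.

- **Tape:** it met no noticeable force going over the post. Its top measured about 0.118 m both after release and after the turn, against 0.117 m expected when seated flat. In the last views the arm hid part of the tape; the visible part had not moved.
- **Red jar:** the two white lids I measured put it at about 156.4°. The pointer measured 156.2–156.6° and the arm's own position read 156.0°. The spread is under 1 mm at the lid, and 10 mm is allowed.
- **Grip and stillness:** the fingers were shut to 45.2 mm on the 46 mm lid, and the arm was practically still. Contact force on the lid can't be read directly.
- **Bystanders:** in the last top view they all stood where they started.
- **Disagreement:** the side and top cameras differed by about 2 mm on where things were, and one side reading of the post tip was 6 mm off. I placed the tape by the top view, which was consistent with itself.

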